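# Secure the jars in the carrier with its keeper bar and thumb wedge

### The job

Make the jar carrier ready to travel: push its keeper bar up by the knob until the three jars stand packed snugly between bar and end stop, gently because they are glass and without handling the jars themselves. Then push the red thumb wedge along its ramp with a firm thumb's push, not a blow, until it jams the bar fast, and let go; leave everything else where it is.

Things in the scene. Friction and masses are not known exactly. Their poses are not given: they have to be found in the camera images.
- tray: Plywood jar carrier on the stall, 420 x 232 mm, side walls 32 mm high, floor 12 mm above the table. Origin on the table plane; +x runs along the tray to the end stop, +y across it, z up; it spans x -175 to 245 mm, y -116 to 116 mm. Carries stop, bar and lock.
- stop: End stop: upright board across the tray, 18 mm thick, 208 mm wide, 50 mm high, pegged in one of several places, fixed. Origin at the middle of the foot of the face that looks at the jars; axes as the tray.
- bar: Keeper bar: a T of pale wood that slides along the tray's x only (2 N of friction) and stays where left. Cross bar 200 mm wide, 14 mm thick, 26 to 56 mm above the table; its stem (28 mm wide, top 42 mm above the table) runs back (-x) through the lock block and out of the tray. Origin at the centre of the face that meets the jars, 41 mm above the table; axes as the tray.
- bar_knob (a point): Centre of the bar's dark upright hand knob on the stem, 80 mm behind the jar face: diameter 22 mm, 42 to 85 mm above the table, this point 64 mm. Pushed to +x the bar gathers the jars (3 to 8 N more while they slide), then packs them on the stop and the push rises steeply. About 15 N in all on the knob packs them snugly; a jar must not feel over 12 N.
- wedge: Red thumb wedge, 155 mm long, 22 mm wide, lying across the stem, captive under the ramp: the sloping roof of an aluminium block (46 x 58 mm, 75 mm high) fixed at tray x = -115 mm, y = 0. Slides only to the tray's +y, sinking 1 mm in 7. Its tab stands at the -y end: 22 mm wide (x), 10 mm thick (y), top about 100 mm above the table. Origin at the tab's outer (-y) face, 82 mm up; axes as the tray.
- wedge_tab (a point): Middle of the wedge's tab, 5 mm to +y of the wedge's origin; the tab's foot is about 45 mm above the table. Pushed to +y the wedge runs free (2 N) for 6 to 48 mm, differently each time with the play of the lock, then bears on the stem and the push rises by several N per mm. A thumb push of 18 to 21 N jams it and it locks itself; under 15 N may leave it loose, over 25 N breaks it.
- jar_a: Glass jar of the row in the tray (orange fruit, brass lid, paper label): diameter 62 mm, 82 mm high, 0.17 to 0.34 kg, standing on the tray floor between keeper bar and end stop. Origin at the centre of its underside.
- jar_b: Glass jar of the row in the tray (dark fruit, brass lid, paper label): diameter 62 mm, 82 mm high, 0.17 to 0.34 kg, standing on the tray floor between keeper bar and end stop. Origin at the centre of its underside.
- jar_c: Glass jar of the row in the tray (orange fruit, brass lid, paper label): diameter 62 mm, 82 mm high, 0.17 to 0.34 kg, standing on the tray floor between keeper bar and end stop. Origin at the centre of its underside.
- spare_lid: Bystander: loose brass jar lid, 57 mm across, 12 mm high, lying in the tray beside the stem. Origin under its centre.
- pencil: Bystander: flat yellow carpenter's pencil, 120 x 13 x 8 mm, lying in the tray on the wedge tab's side of the stem. Origin under its centre.
- spare_jar: Bystander: a fourth jar like those of the row, standing on the stall outside the tray; it stays there. Origin under its centre.
- bottle_a: Bystander: dark bottle, diameter 72 mm, 240 mm high. Origin under its centre.
- bottle_b: Bystander: dark bottle, diameter 72 mm, 240 mm high. Origin under its centre.
- can_a: Bystander: red drinks can, diameter 66 mm, 115 mm high. Origin under its centre.
- can_b: Bystander: red drinks can, diameter 66 mm, 115 mm high. Origin under its centre.
- coffee: Bystander: gold brick pack of coffee, 60 x 90 x 150 mm. Origin under its centre.

How it is judged:
By the outcome, as a careful person would: the job done as asked, in the order asked, and still so for the second after the job is handed in, with the robot touching nothing.
It also fails if it takes over 61 s, if anything falls off the work surface, if the arm or the gripper's body presses on something with over 40 N, if the wrist force passes 120 N, or if a joint passes its speed limit or range.

### The arm

A 6-joint arm with a two-finger parallel gripper is mounted at the origin on the work surface. World frame = base frame: x ahead of the robot, y to its left, z up, the work surface at z = 0. Lengths are in mm, angles in rad, forces in N, time in s.
With the tool pointing down it reaches from about 150 to 775 mm from the base axis. Payload 6.1 kg.
Tool frame: the origin (TCP) lies midway between the tips of the shut fingers; the grasp point (between the pads) lies 19 mm behind it; z points along the fingers, y is the line along which they close (so a half turn about z gives the same grasp; the last joint's range is limited). The gripper opens to 85 mm and grips with 20 to 120 N. Pads are 22 mm wide; open, the fingers measure 114 mm over their backs; the gripper's body (76 mm by 85 mm) begins 54 mm behind the grasp point. The pads swing forward as they close: fully open they stand 13 mm farther back than shut.
Start: joints at [-1.292, 0.126, -0.04, 1.405, 0, 1.571], TCP at [144.475, -504.713, 231.295] pointing down, gripper open.
Joint ranges: [-2.72, 2.72], [-0.95, 1.95], [-1.27, 1.35], [-1.78, 2.02], [-1.46, 1.47], [-3.14, 3.14]. Speed limits (rad/s): [2.39, 2.39, 3.01, 3.14, 3.14, 3.14].

### API

Orientations are given as a rotation vector (axis times angle).
In Python, from bench import arm gives the robot as it stands. The module is installed in compiled form; this text tells all that it offers.
- The arm moves only by the tool send_rows, never from a script. Its argument "plan" is a list of rows, each an object of numbers: "x", "y", "z": the shift along the tool's x, y, z scaled (see below); "twist": the turn about the tool's z scaled (see below); "grip": the finger opening in mm, from 0 to 85.4. In form: [{"x": .., "y": .., "z": .., "twist": .., "grip": ..}, ...]. A call has 1 to 5 rows; each row shifts and turns the commanded pose from where the row before left it, along the tool's axes as they then stand; what a row does not reach is not made up. The controller multiplies each number of a shift by 0.05 m and each number of a turn by 5 degrees. A row lasts 1/10 s, in which the tool goes at most 50 mm and 8.59 degrees, less where a joint would pass 70% of its speed; a pose out of reach is approached as far as the arm can. A call with a number of a shift or a turn outside -1 to 1 is refused whole. A call with a gripper value outside its range is refused whole. The fingers move at their own pace and stop on an object; "newtons" is the grip in N (left out, the last holds). Time passes only in rows, so rows that do not move let the fingers close. It gives the time, the measured TCP pose, the force, the opening and the grip force at its end, in the units of the state.
- arm.get_obs(): the state, without advancing time (a new reading comes with each control period).
- arm.capture(name): name is "scene" or "top" or "wrist"; returns (picture, depth): 420x560x3 uint8, blue, green, red; 420x560 float32, mm along the optical axis (not along the pixel's ray), 0 where there is no reading.
- arm.camera_info(name): a dict with "intrinsics" (3x3 intrinsics, pixels), "cam_to_world" (4x4, takes a point from camera to world coordinates). Camera axes: x right, y down, z forward; pixel columns grow to the right and rows downward; lengths in mm; the calibration is good to about 2 mm. A picture is of the moment at which its call begins: read the wrist's pose just before it. camera_info takes no time and is no camera call; for the wrist camera it gives the pose at the moment of the call.
- arm.sign_off(): hands the job in; it is judged then, once.
The state is a dict: "time": time; "joint_positions": joint angles; "qvel": joint speeds; "joint_efforts": joint torques, N m; "tcp_pos": TCP position; "ee_rot": TCP orientation; "force": force on the tool from outside, world axes, zero at the start; "moment": the same for the moment, N m; "width": opening from 0.0 (shut) to 1.0 (fully open); "gripper_force": force on a finger pad.
Only numpy, scipy, OpenCV 4.12 (cv2) and the standard library are available. Lean on these libraries where they do the work, as an engineer would, in place of code of your own. Each camera call takes 0.05 s, during which the arm holds its last target. There are 200 camera calls.

## Working session

There is one attempt and no reset: what is moved stays moved. The work goes in short steps, Python scripts to look and compute and a tool call to move; the robot and the scene stay as the last step left them, time stands still between calls to the robot, and variables do not carry over. Pictures are saved under pics/ and viewed, at most 10 in all, crops included, and the job is handed in when it is done.

Besides the shell and the picture viewer there is one more tool, called after ">>>" as a command line: name --argument value ..., lists and objects as JSON in quotes. send_rows: Moves the arm, as the interface text tells. Its arguments: {"type":"object","properties":{"plan":{"type":"array","items":{"type":"object","properties":{"x":{"type":"number","minimum":-1,"maximum":1},"y":{"type":"number","minimum":-1,"maximum":1},"z":{"type":"number","minimum":-1,"maximum":1},"twist":{"type":"number","minimum":-1,"maximum":1},"grip":{"type":"number"}}}},"newtons":{"type":"number"}},"required":["plan"]}

```bash
mkdir -p pics
cat > h.py <<'E'
import numpy as np,cv2
from bench import arm
def cap(n):
    i=arm.camera_info(n);p,d=arm.capture(n);return p,d,np.array(i["intrinsics"]),np.array(i["cam_to_world"])
def pts(d,K,T):
    v,u=np.mgrid[:d.shape[0],:d.shape[1]]
    c=np.stack([(u-K[0,2])/K[0,0]*d,(v-K[1,2])/K[1,1]*d,d],-1)
    return c@T[:3,:3].T+T[:3,3]
E
python3 - <<'E'
from h import *
print(arm.get_obs())
for n in("top","scene"):
    p,d,K,T=cap(n);cv2.imwrite(f"pics/{n}.png",p);np.savez(f"{n}.npz",p=p,d=d,K=K,T=T);print(n,T.round(2).tolist(),K.tolist())
E
```

```text
{'time': 0.0, 'joint_positions': array([-1.29199540e+00,  1.26383934e-01, -4.06388771e-02,  1.40537040e+00,
       -2.54800340e-05,  1.57079089e+00]), 'qvel': array([-0.00183493,  0.00143221, -0.00139662,  0.00016502, -0.00048168,
        0.00100585]), 'joint_efforts': array([ 2.08114429e-04, -4.35915649e+01,  3.52922773e+01,  1.71486125e-02,
       -1.66262007e-04, -1.60916886e-05]), 'tcp_pos': array([ 144.36201848, -504.33727266,  230.51225849]), 'ee_rot': array([-3.10955380e+00, -4.36311717e-01,  3.87972743e-04]), 'force': array([ 0.4494903 ,  0.44960429, -0.59830711]), 'moment': array([0.01140872, 0.04396467, 0.05092084]), 'gripper_force': 0.0, 'width': 1.00422082566072}
top [[-0.06, -0.98, 0.2, 362.16], [-1.0, 0.06, -0.01, -2.87], [0.0, -0.2, -0.98, 1171.76], [0.0, 0.0, 0.0, 1.0]] [[457.38206174320175, 0.0, 279.11031889874437], [0.0, 457.38206174320175, 205.01593979408221], [0.0, 0.0, 1.0]]
scene [[0.77, 0.5, -0.39, 1107.59], [0.64, -0.6, 0.48, -659.99], [0.01, -0.62, -0.79, 1166.72], [0.0, 0.0, 0.0, 1.0]] [[509.96128262846133, 0.0, 276.8785374431618], [0.0, 509.96128262846133, 203.4216800037139], [0.0, 0.0, 1.0]]
```

View pics/top.png

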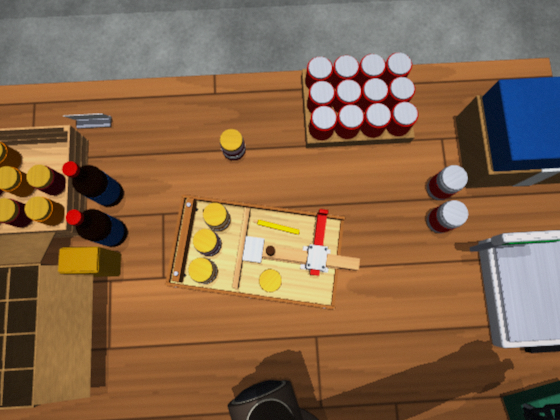

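View pics/scene.png

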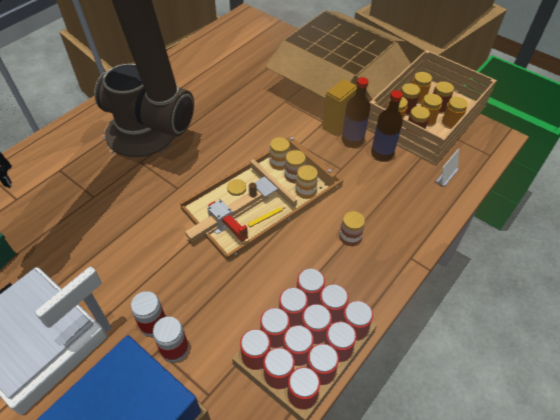

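The top view shows the tray with +x to the left (world +y). Knob is at (270,251), lock block at (317,257), wedge tab at (322,212), jars at (216,215), (206,242) and (202,271), pencil at (278,227) and loose lid at (270,280).

Run:
```python
from h import *
z=np.load("top.npz");p,d,K,T=[z[k] for k in("p","d","K","T")];P=pts(d,K,T)
hsv=cv2.cvtColor(p,cv2.COLOR_BGR2HSV)
roi=np.zeros(d.shape,bool);roi[190:315,160:365]=1
red=roi&((hsv[...,0]<6)|(hsv[...,0]>174))&(hsv[...,1]>170)&(hsv[...,2]>90)
red[:,:300]=0
Q=P[red];print("red",len(Q),Q.min(0).round(),Q.max(0).round())
tab=Q[Q[:,2]>92];print("tab top",len(tab),tab.mean(0).round(1),tab.min(0).round(),tab.max(0).round())
def near(u,v,r,z0,z1):
    m=np.zeros(d.shape,np.uint8);cv2.circle(m,(u,v),r,1,-1);q=P[(m>0)&(P[...,2]>z0)&(P[...,2]<z1)]
    return len(q),q.mean(0).round(1),((q.min(0)+q.max(0))/2).round(1)
print("knob",near(270,251,7,78,92))
print("block",near(317,257,16,68,82))
for c in((216,213),(206,239),(202,268)):print("jar",near(*c,14,88,102))
print("lid",near(270,280,13,20,30))
bar=roi&(P[...,2]>50)&(P[...,2]<62);bar[:,:225]=0;bar[:,258:]=0
q=P[bar];print("bar",len(q),q.mean(0).round(1));r=cv2.minAreaRect(q[:,:2].astype(np.float32));print(r)
st=roi&(P[...,2]>26)&(P[...,2]<48);st[:,:335]=0;q=P[st];print("stem",len(q),q.mean(0).round(1),q.min(0).round(),q.max(0).round())
for u,v in((187,198),(344,217),(333,306),(168,285),(253,250),(188,240)):print(u,v,P[v-1:v+2,u-1:u+2].reshape(-1,3).mean(0).round())
cv2.imwrite("pics/c.png",cv2.resize(p[190:315,160:365],None,fx=3.9,fy=3.9,interpolation=cv2.INTER_CUBIC))
# walls
w=roi&(P[...,2]>14);r=cv2.minAreaRect(P[w][:,:2].astype(np.float32));print("all",r)
```

```text
red 358 [ 417. -134.   -5.] [588. -83. 103.]
tab top 35 [ 562.4 -120.7   99.9] [ 557. -130.   94.] [ 568. -111.  103.]
knob (68, array([478.2,  10.3,  84.7]), array([478.6,  10.8,  84.3]))
block (302, array([ 463.5, -102.7,   70.8]), array([ 462.9, -100.8,   72.6]))
jar (436, array([570.5, 138.8,  94. ]), array([570.7, 139.1,  94. ]))
jar (453, array([508.6, 163.8,  93.9]), array([509.1, 164.7,  93.6]))
jar (458, array([441.2, 175.1,  93.9]), array([441.4, 175.4,  94.2]))
lid (399, array([409.2,  15.3,  24.1]), array([408.8,  15.5,  24.8]))
bar 551 [492.2  80.2  55.3]
((492.67266845703125, 77.46572875976562), (191.90989685058594, 74.52926635742188), 4.598908424377441)
stem 327 [ 453.  -174.8   40.7] [ 422. -206.   26.] [ 561. -146.   47.]
187 198 [626. 214.  43.]
344 217 [ 560. -183.   13.]
333 306 [ 339. -135.   28.]
168 285 [413. 269.  20.]
253 250 [485.  53.  49.]
188 240 [520. 213.  41.]
all ((480.953857421875, 23.753738403320312), (466.9049987792969, 233.079833984375), 78.90641021728516)
```

View pics/c.png

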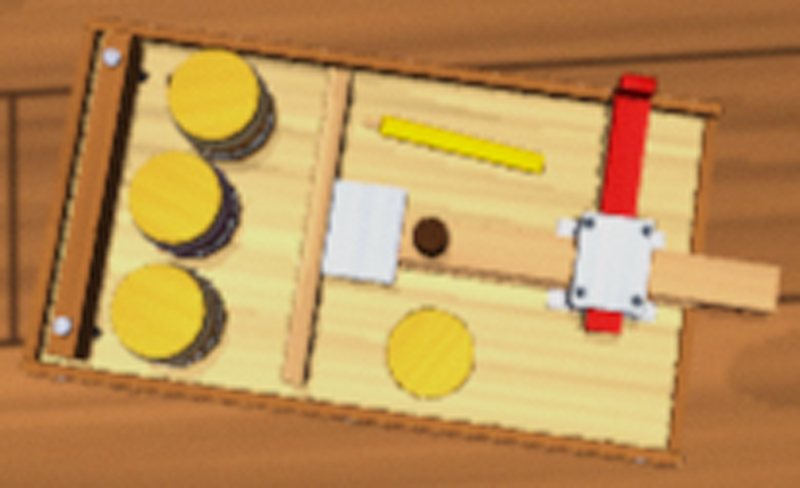

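Run:
```python
from h import *
z=np.load("top.npz");p,d,K,T=[z[k] for k in("p","d","K","T")];P=pts(d,K,T)
hsv=cv2.cvtColor(p,cv2.COLOR_BGR2HSV)
def line(q):
    vx,vy,x,y=cv2.fitLine(q[:,:2].astype(np.float32),cv2.DIST_HUBER,0,.01,.01).ravel();return len(q),(np.degrees(np.arctan2(vy,vx))%180).round(1),x.round(),y.round()
v,u=np.mgrid[:420,:560]
Z=P[...,2]
bar=(Z>51)&(Z<60)&(u>230)&(u<256)&(v>205)&(v<292)&~((v>232)&(v<266));print("bar",line(P[bar]))
stem=(Z>38)&(Z<45)&(u>278)&(u<362)&(v>245)&(v<272)&~((u>298)&(u<335));print("stem",line(P[stem]))
for n,s in(("wallTop",v<222),("wallBot",v>272)):
    w=(Z>28)&(Z<36)&s&(u>175)&(u<345)&(v>195)&(v<310)
    print(n,line(P[w]))
st=(Z>56)&(Z<66)&(u>168)&(u<200)&(v>195)&(v<290);print("stop",line(P[st]))
```

```text
bar (267, np.float32(169.0), np.float32(492.0), np.float32(82.0))
stem (461, np.float32(78.7), np.float32(454.0), np.float32(-113.0))
wallTop (553, np.float32(79.4), np.float32(595.0), np.float32(28.0))
wallBot (532, np.float32(78.8), np.float32(374.0), np.float32(56.0))
stop (615, np.float32(168.9), np.float32(518.0), np.float32(222.0))
```

>>> send_rows --plan '[{"twist": 1, "grip": 0}, {"twist": 1, "grip": 0}, {"twist": 1, "grip": 0}, {"twist": 1, "grip": 0}, {"twist": 1, "grip": 0}]'

```text
invalid input at $.plan[0]: expected keys x, y, z, twist, grip
```

>>> send_rows --plan '[{"x": 0, "y": 0, "z": 0, "twist": 1, "grip": 0}, {"x": 0, "y": 0, "z": 0, "twist": 1, "grip": 0}, {"x": 0, "y": 0, "z": 0, "twist": 1, "grip": 0}, {"x": 0, "y": 0, "z": 0, "twist": 1, "grip": 0}, {"x": 0, "y": 0, "z": 0, "twist": 1, "grip": 0}]'

```text
time: 0.6
tcp_pos: [144.4, -504.5, 230.8]
ee_rot: [-3.13, 0.253, 0.001]
force: [0.6, -0.0, 0.2]
width: 0.145
gripper_force: 0.0
```

>>> send_rows --plan '[{"x": 0, "y": 0, "z": 0, "twist": 0.4, "grip": 0}, {"x": 0.36, "y": -0.8, "z": 0, "twist": 0, "grip": 0}, {"x": 0.36, "y": -0.8, "z": 0, "twist": 0, "grip": 0}, {"x": 0.36, "y": -0.8, "z": 0, "twist": 0, "grip": 0}, {"x": 0.36, "y": -0.8, "z": 0, "twist": 0, "grip": 0}]'

```text
time: 1.1
tcp_pos: [246.1, -359.9, 230.9]
ee_rot: [-3.126, 0.303, 0.001]
force: [0.3, -1.0, 0.1]
width: 0.004
gripper_force: 0.0
```

>>> send_rows --plan '[{"x": 0.36, "y": -0.8, "z": 0, "twist": 0, "grip": 0}, {"x": 0.36, "y": -0.8, "z": 0, "twist": 0, "grip": 0}, {"x": 0.36, "y": -0.8, "z": 0, "twist": 0, "grip": 0}, {"x": 0.36, "y": -0.8, "z": 0, "twist": 0, "grip": 0}, {"x": 0, "y": 0, "z": 0, "twist": 0, "grip": 0}]'

```text
time: 1.6
tcp_pos: [349.0, -214.4, 231.0]
ee_rot: [-3.127, 0.29, -0.0]
force: [-0.7, -0.0, -0.1]
width: 0.001
gripper_force: 0.0
```

>>> send_rows --plan '[{"x": 0.34, "y": -0.8, "z": 0, "twist": 0, "grip": 0}, {"x": 0.34, "y": -0.8, "z": 0, "twist": 0, "grip": 0}, {"x": 0.34, "y": -0.8, "z": 0, "twist": 0, "grip": 0}, {"x": 0.34, "y": -0.8, "z": 0, "twist": 0.1, "grip": 0}, {"x": 0.34, "y": -0.8, "z": 0, "twist": 0, "grip": 0}]'

```text
time: 2.1
tcp_pos: [463.9, -66.6, 231.3]
ee_rot: [-3.107, 0.243, -0.002]
force: [0.1, 0.0, -0.0]
width: 0.004
gripper_force: 0.0
```

Run:
```python
from h import *
o=arm.get_obs();print(o["tcp_pos"],o["ee_rot"],o["force"])
p,d,K,T=cap("wrist");cv2.imwrite("pics/w1.png",p);np.savez("w1.npz",p=p,d=d,K=K,T=T);P=pts(d,K,T)
Z=P[...,2]
hsv=cv2.cvtColor(p,cv2.COLOR_BGR2HSV)
red=((hsv[...,0]<6)|(hsv[...,0]>174))&(hsv[...,1]>150)&(hsv[...,2]>60)&(Z>92)&(Z<106)
if red.any():q=P[red];print("tab",len(q),q.mean(0),q.min(0),q.max(0))
k=(Z>80)&(Z<88)&(np.hypot(P[...,0]-478,P[...,1]-10)<25)
if k.any():q=P[k];print("knob",len(q),q.mean(0),q.min(0),q.max(0))
```

```text
[463.90597862 -66.61385824 231.34763321] [-3.10743011e+00  2.42973179e-01 -1.83606043e-03] [ 0.1461237   0.02516062 -0.00565835]
tab 332 [ 560.51113888 -120.95805692  100.01647577] [ 554.42581639 -132.18821499   92.34152597] [ 566.8804546  -110.60146863  102.87453479]
knob 374 [477.7467831    9.23638906  84.69827819] [466.51145746  -0.97074371  80.00694378] [487.69963056  20.41633793  87.06940863]
```

View pics/w1.png

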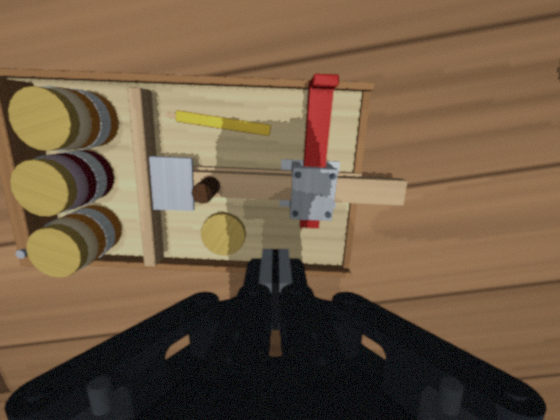

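The wrist view shows knob (204,190), tab (325,81) and block (315,192). Positions agree with the top view.

>>> send_rows --plan '[{"x": 0, "y": 0, "z": 0, "twist": 0, "grip": 0}, {"x": 0, "y": 0, "z": 0, "twist": 0, "grip": 0}]'

```text
time: 2.35
tcp_pos: [462.7, -69.1, 231.2]
ee_rot: [-3.108, 0.252, -0.001]
force: [0.8, -0.3, 0.2]
width: 0.002
gripper_force: 0.0
```

>>> send_rows --plan '[{"x": 0, "y": -0.36, "z": 0, "twist": 0.34, "grip": 0}, {"x": 0, "y": -0.36, "z": 0, "twist": 0, "grip": 0}, {"x": 0, "y": 0, "z": 0.7, "twist": 0, "grip": 0}, {"x": 0, "y": 0, "z": 0.7, "twist": 0, "grip": 0}, {"x": 0, "y": 0, "z": 0, "twist": 0, "grip": 0}]'

```text
time: 2.85
tcp_pos: [461.9, -57.8, 158.9]
ee_rot: [-3.085, 0.237, 0.007]
force: [-0.5, -0.1, -0.7]
width: -0.001
gripper_force: 0.0
```

>>> send_rows --plan '[{"x": 0, "y": 0, "z": 0.7, "twist": 0, "grip": 0}, {"x": 0, "y": 0, "z": 0.6, "twist": 0, "grip": 0}, {"x": 0, "y": 0, "z": 0.2, "twist": 0, "grip": 0}, {"x": 0, "y": 0, "z": 0, "twist": 0, "grip": 0}, {"x": 0, "y": 0, "z": 0, "twist": 0, "grip": 0}]'

```text
time: 3.35
tcp_pos: [466.1, -56.7, 89.7]
ee_rot: [-3.085, 0.232, -0.007]
force: [-0.3, 0.2, -0.1]
width: 0.001
gripper_force: 0.0
```

Joint 6 has hit its limit, so I'll turn a quarter turn back (tool x becomes tray +x).

>>> send_rows --plan '[{"x": 0, "y": 0, "z": -0.4, "twist": -1, "grip": 0}, {"x": 0, "y": 0, "z": 0, "twist": -1, "grip": 0}, {"x": 0, "y": 0, "z": 0, "twist": -1, "grip": 0}, {"x": 0, "y": 0, "z": 0, "twist": -1, "grip": 0}, {"x": 0, "y": 0, "z": 0, "twist": -1, "grip": 0}]'

```text
time: 3.85
tcp_pos: [466.3, -57.7, 110.2]
ee_rot: [-3.064, -0.447, -0.025]
force: [-0.2, 0.9, -0.2]
width: 0.001
gripper_force: 0.0
```

>>> send_rows --plan '[{"x": 0, "y": 0, "z": 0, "twist": -1, "grip": 0}, {"x": 0, "y": 0, "z": 0, "twist": -1, "grip": 0}, {"x": 0, "y": 0, "z": 0, "twist": -1, "grip": 0}, {"x": 0, "y": 0, "z": 0, "twist": -1, "grip": 0}, {"x": 0, "y": 0, "z": 0, "twist": -1, "grip": 0}]'

```text
time: 4.35
tcp_pos: [466.2, -57.7, 110.1]
ee_rot: [-2.898, -1.101, -0.039]
force: [0.4, -0.2, 0.0]
width: -0.004
gripper_force: 0.0
```

>>> send_rows --plan '[{"x": 0, "y": 0, "z": 0, "twist": -1, "grip": 0}, {"x": 0, "y": 0, "z": 0, "twist": -1, "grip": 0}, {"x": 0, "y": 0, "z": 0, "twist": -1, "grip": 0}, {"x": 0, "y": 0, "z": 0, "twist": -1, "grip": 0}, {"x": 0, "y": 0, "z": 0, "twist": -1, "grip": 0}]'

```text
time: 4.85
tcp_pos: [466.2, -57.7, 110.2]
ee_rot: [-2.597, -1.706, -0.052]
force: [-0.6, -0.2, 0.1]
width: 0.003
gripper_force: 0.0
```

>>> send_rows --plan '[{"x": 0, "y": 0, "z": 0, "twist": -1, "grip": 0}, {"x": 0, "y": 0, "z": 0, "twist": -1, "grip": 0}, {"x": 0, "y": 0, "z": 0, "twist": 0, "grip": 0}, {"x": 0, "y": 0, "z": 0, "twist": 0, "grip": 0}]'

```text
time: 5.25
tcp_pos: [465.8, -57.6, 109.3]
ee_rot: [-2.445, -1.92, -0.056]
force: [0.0, 0.7, 0.4]
width: 0.002
gripper_force: 0.0
```

```bash
cat > s.py <<'E'
from h import *
from scipy.spatial.transform import Rotation as R
o=arm.get_obs();M=R.from_rotvec(o["ee_rot"]).as_matrix()
print(M.round(3).tolist(),o["tcp_pos"].round(1),o["joint_positions"].round(2),o["time"])
u=np.array([.191,.982]);v=np.array([-.982,.191]);e=o["tcp_pos"][:2]-[478,10]
print("yaw x",np.degrees(np.arctan2(M[1,0],M[0,0])),"rel knob0 u,v",e@u,e@v,"force u,v",o["force"][:2]@u,o["force"][:2]@v,o["force"][2])
E
python3 s.py
```

```text
[[0.237, 0.971, 0.008], [0.97, -0.237, 0.047], [0.048, -0.003, -0.999]] [465.8 -57.6 109.3] [-0.15  0.05 -0.39  1.13  0.05  1.66] 5.25
yaw x 76.2720582927436 rel knob0 u,v -68.71743093098775 -0.9701366418113148 force u,v 0.6873124764523072 0.08647458574946583 0.35464976537073606
```

>>> send_rows --plan '[{"x": 0.3, "y": 0, "z": 0, "twist": -0.55, "grip": 0}, {"x": 0.3, "y": -0.02, "z": 0.5, "twist": 0, "grip": 0}, {"x": 0, "y": 0, "z": 0.5, "twist": 0, "grip": 0}, {"x": 0, "y": 0, "z": 0, "twist": 0, "grip": 0}, {"x": 0, "y": 0, "z": 0, "twist": 0, "grip": 0}]'

```text
time: 5.75
tcp_pos: [470.6, -25.6, 59.9]
ee_rot: [-2.396, -1.979, -0.054]
force: [-0.6, -0.1, 0.6]
width: 0.001
gripper_force: 0.0
```

```bash
python3 s.py
```

```text
[[0.189, 0.982, 0.006], [0.981, -0.189, 0.048], [0.048, -0.004, -0.999]] [470.6 -25.6  59.9] [-0.08  0.08 -0.47  1.02  0.05  1.68] 5.75
yaw x 79.09161772896667 rel knob0 u,v -36.41255814280139 0.4587261505178731 force u,v -0.24546637544411037 0.5492452359553976 0.6097437349036441
```

>>> send_rows --plan '[{"x": 0.08, "y": 0, "z": 0.004, "twist": 0, "grip": 0}, {"x": 0.08, "y": 0, "z": 0.004, "twist": 0, "grip": 0}, {"x": 0.05, "y": 0, "z": 0.002, "twist": 0, "grip": 0}, {"x": 0.05, "y": 0, "z": 0.002, "twist": 0, "grip": 0}, {"x": 0.05, "y": 0, "z": 0.002, "twist": 0, "grip": 0}]'

```text
time: 6.25
tcp_pos: [473.8, -10.4, 59.7]
ee_rot: [-2.397, -1.981, -0.054]
force: [0.0, -2.4, 1.3]
width: -0.001
gripper_force: 1.1
```

>>> send_rows --plan '[{"x": 0.05, "y": 0, "z": 0.002, "twist": 0, "grip": 0}, {"x": 0.05, "y": 0, "z": 0.002, "twist": 0, "grip": 0}, {"x": 0.05, "y": 0, "z": 0.002, "twist": 0, "grip": 0}, {"x": 0.05, "y": 0, "z": 0.002, "twist": 0, "grip": 0}, {"x": 0.05, "y": 0, "z": 0.002, "twist": 0, "grip": 0}]'

```text
time: 6.75
tcp_pos: [476.1, 2.0, 59.6]
ee_rot: [-2.396, -1.98, -0.055]
force: [0.8, -1.6, 1.0]
width: -0.002
gripper_force: 1.1
```

>>> send_rows --plan '[{"x": 0.05, "y": 0, "z": 0.002, "twist": 0, "grip": 0}, {"x": 0.05, "y": 0, "z": 0.002, "twist": 0, "grip": 0}, {"x": 0.05, "y": 0, "z": 0.002, "twist": 0, "grip": 0}, {"x": 0.05, "y": 0, "z": 0.002, "twist": 0, "grip": 0}, {"x": 0.05, "y": 0, "z": 0.002, "twist": 0, "grip": 0}]'

```text
time: 7.25
tcp_pos: [478.4, 14.4, 59.5]
ee_rot: [-2.396, -1.98, -0.054]
force: [0.8, -3.1, 0.0]
width: 0.002
gripper_force: 1.1
```

>>> send_rows --plan '[{"x": 0.03, "y": 0, "z": 0.002, "twist": 0, "grip": 0}, {"x": 0.03, "y": 0, "z": 0.002, "twist": 0, "grip": 0}, {"x": 0.03, "y": 0, "z": 0.002, "twist": 0, "grip": 0}, {"x": 0.03, "y": 0, "z": 0.002, "twist": 0, "grip": 0}, {"x": 0.03, "y": 0, "z": 0.002, "twist": 0, "grip": 0}]'

```text
time: 7.75
tcp_pos: [479.7, 21.7, 59.5]
ee_rot: [-2.396, -1.98, -0.054]
force: [0.3, -3.4, 0.5]
width: -0.001
gripper_force: 1.1
```

```bash
python3 s.py
```

```text
[[0.188, 0.982, 0.006], [0.981, -0.188, 0.048], [0.048, -0.003, -0.999]] [479.7  21.7  59.5] [ 0.02  0.1  -0.46  1.01  0.05  1.78] 7.75
yaw x 79.13686355339038 rel knob0 u,v 11.805690567968089 0.5387240955341104 force u,v -3.2957009176741194 -0.9961591306784306 0.5380214500475085
```

>>> send_rows --plan '[{"x": 0.03, "y": 0, "z": 0.002, "twist": 0, "grip": 0}, {"x": 0.03, "y": 0, "z": 0.002, "twist": 0, "grip": 0}, {"x": 0.03, "y": 0, "z": 0.002, "twist": 0, "grip": 0}, {"x": 0.03, "y": 0, "z": 0.002, "twist": 0, "grip": 0}, {"x": 0.03, "y": 0, "z": 0.002, "twist": 0, "grip": 0}]'

```text
time: 8.25
tcp_pos: [481.2, 29.0, 59.4]
ee_rot: [-2.396, -1.98, -0.054]
force: [0.3, -4.0, 2.5]
width: 0.001
gripper_force: 2.0
```

>>> send_rows --plan '[{"x": 0.03, "y": 0, "z": 0.002, "twist": 0, "grip": 0}, {"x": 0.03, "y": 0, "z": 0.002, "twist": 0, "grip": 0}, {"x": 0.03, "y": 0, "z": 0.002, "twist": 0, "grip": 0}, {"x": 0.03, "y": 0, "z": 0.002, "twist": 0, "grip": 0}, {"x": 0.02, "y": 0, "z": 0.002, "twist": 0, "grip": 0}]'

```text
time: 8.75
tcp_pos: [482.4, 35.3, 59.3]
ee_rot: [-2.397, -1.981, -0.053]
force: [-1.0, -7.2, 4.5]
width: -0.002
gripper_force: 3.6
```

```bash
python3 s.py
```

```text
[[0.188, 0.982, 0.006], [0.981, -0.189, 0.046], [0.046, -0.003, -0.999]] [482.4  35.3  59.3] [ 0.05  0.1  -0.45  1.01  0.05  1.81] 8.75
yaw x 79.12677895141135 rel knob0 u,v 25.72725554344123 0.48947607131052207 force u,v -7.244244049606311 -0.37932017945265917 4.549406790711044
```

>>> send_rows --plan '[{"x": 0.02, "y": 0, "z": 0.001, "twist": 0, "grip": 0}, {"x": 0.02, "y": 0, "z": 0.001, "twist": 0, "grip": 0}, {"x": 0.02, "y": 0, "z": 0.001, "twist": 0, "grip": 0}, {"x": 0.02, "y": 0, "z": 0.001, "twist": 0, "grip": 0}, {"x": 0.02, "y": 0, "z": 0.001, "twist": 0, "grip": 0}]'

```text
time: 9.25
tcp_pos: [483.4, 40.1, 59.3]
ee_rot: [-2.397, -1.98, -0.053]
force: [-0.9, -6.6, 5.6]
width: 0.0
gripper_force: 3.5
```

>>> send_rows --plan '[{"x": 0.02, "y": 0, "z": 0.001, "twist": 0, "grip": 0}, {"x": 0.02, "y": 0, "z": 0.001, "twist": 0, "grip": 0}, {"x": 0.02, "y": 0, "z": 0.001, "twist": 0, "grip": 0}, {"x": 0.02, "y": 0, "z": 0.001, "twist": 0, "grip": 0}]'

```text
time: 9.65
tcp_pos: [484.1, 44.1, 59.3]
ee_rot: [-2.398, -1.98, -0.053]
force: [0.0, -8.1, 4.5]
width: -0.002
gripper_force: 3.5
```

>>> send_rows --plan '[{"x": 0.02, "y": 0, "z": 0.001, "twist": 0, "grip": 0}, {"x": 0.02, "y": 0, "z": 0.001, "twist": 0, "grip": 0}, {"x": 0.01, "y": 0, "z": 0.0005, "twist": 0, "grip": 0}]'

```text
time: 9.95
tcp_pos: [484.6, 46.6, 59.3]
ee_rot: [-2.397, -1.981, -0.053]
force: [-0.4, -7.2, 4.7]
width: -0.003
gripper_force: 3.5
```

>>> send_rows --plan '[{"x": 0.01, "y": 0, "z": 0.0005, "twist": 0, "grip": 0}, {"x": 0.01, "y": 0, "z": 0.0005, "twist": 0, "grip": 0}, {"x": 0.01, "y": 0, "z": 0.0005, "twist": 0, "grip": 0}]'

```text
time: 10.25
tcp_pos: [484.9, 48.0, 59.3]
ee_rot: [-2.397, -1.98, -0.053]
force: [-0.7, -7.5, 4.8]
width: -0.001
gripper_force: 3.5
```

```bash
python3 s.py
```

```text
[[0.189, 0.982, 0.006], [0.981, -0.189, 0.046], [0.046, -0.003, -0.999]] [484.9  48.   59.3] [ 0.07  0.11 -0.45  1.01  0.05  1.83] 10.25
yaw x 79.11381806549568 rel knob0 u,v 38.644553784995786 0.4716399311601591 force u,v -7.540197100249489 -0.7356222954606645 4.818074116261353
```

>>> send_rows --plan '[{"x": 0.01, "y": 0, "z": 0.0005, "twist": 0, "grip": 0}, {"x": 0.01, "y": 0, "z": 0.0005, "twist": 0, "grip": 0}, {"x": 0.01, "y": 0, "z": 0.0005, "twist": 0, "grip": 0}]'

```text
time: 10.55
tcp_pos: [485.2, 49.4, 59.3]
ee_rot: [-2.398, -1.981, -0.053]
force: [-0.5, -7.2, 5.5]
width: -0.003
gripper_force: 3.5
```

>>> send_rows --plan '[{"x": 0.01, "y": 0, "z": 0.0005, "twist": 0, "grip": 0}, {"x": 0.01, "y": 0, "z": 0.0005, "twist": 0, "grip": 0}]'

```text
time: 10.75
tcp_pos: [485.4, 50.4, 59.3]
ee_rot: [-2.397, -1.981, -0.053]
force: [-0.1, -6.3, 4.4]
width: 0.001
gripper_force: 3.5
```

>>> send_rows --plan '[{"x": 0.01, "y": 0, "z": 0.0005, "twist": 0, "grip": 0}, {"x": 0.01, "y": 0, "z": 0.0005, "twist": 0, "grip": 0}]'

```text
time: 10.95
tcp_pos: [485.6, 51.4, 59.3]
ee_rot: [-2.398, -1.981, -0.053]
force: [0.1, -6.9, 4.8]
width: 0.002
gripper_force: 3.5
```

>>> send_rows --plan '[{"x": 0.01, "y": 0, "z": 0.0005, "twist": 0, "grip": 0}, {"x": 0.01, "y": 0, "z": 0.0005, "twist": 0, "grip": 0}]'

```text
time: 11.15
tcp_pos: [485.8, 52.4, 59.3]
ee_rot: [-2.398, -1.981, -0.053]
force: [-0.1, -6.4, 5.0]
width: -0.001
gripper_force: 3.5
```

>>> send_rows --plan '[{"x": 0.01, "y": 0, "z": 0.0005, "twist": 0, "grip": 0}, {"x": 0.01, "y": 0, "z": 0.0005, "twist": 0, "grip": 0}]'

```text
time: 11.35
tcp_pos: [485.9, 53.1, 59.3]
ee_rot: [-2.398, -1.981, -0.052]
force: [-0.9, -9.5, 5.9]
width: -0.001
gripper_force: 4.7
```

Run:
```python
from h import *
p,d,K,T=cap("top");P=pts(d,K,T);v,u=np.mgrid[:420,:560];Z=P[...,2]
ax=np.array([.191,.982])
U=(P[...,:2]-[478,10])@ax
for n,m in(("stop",(Z>56)&(Z<66)&(U>190)&(U<240)),("bar",(Z>52)&(Z<60)&(U>110)&(U<155))):
    print(n,m.sum(),np.percentile(U[m],[2,50,98]).round(1) if m.any() else 0)
hsv=cv2.cvtColor(p,cv2.COLOR_BGR2HSV)
m=((Z>90)&(Z<98)&(U>140)&(U<215)&(hsv[...,0]>18)&(hsv[...,0]<32)&(hsv[...,1]>120)).astype(np.uint8)
c,l,s,_=cv2.connectedComponentsWithStats(m)
for i in range(1,c):
    if s[i,4]>80:q=P[l==i];print("jar",s[i,4],q.mean(0).round(1),np.percentile(U[l==i],[1,50,99]).round(1))
cv2.imwrite("pics/c2.png",cv2.resize(p[180:320,150:370],None,fx=3.5,fy=3.5))
```

```text
stop 544 [207.4 216.6 225.1]
bar 183 [115.5 139.5 151.3]
jar 269 [578.3 178.2  94. ] [166.7 183.8 202.9]
jar 414 [512.6 182.7  94. ] [150.6 176.2 202.8]
jar 438 [444.9 196.1  94.1] [150.5 176.7 202.7]
```

View pics/c2.png

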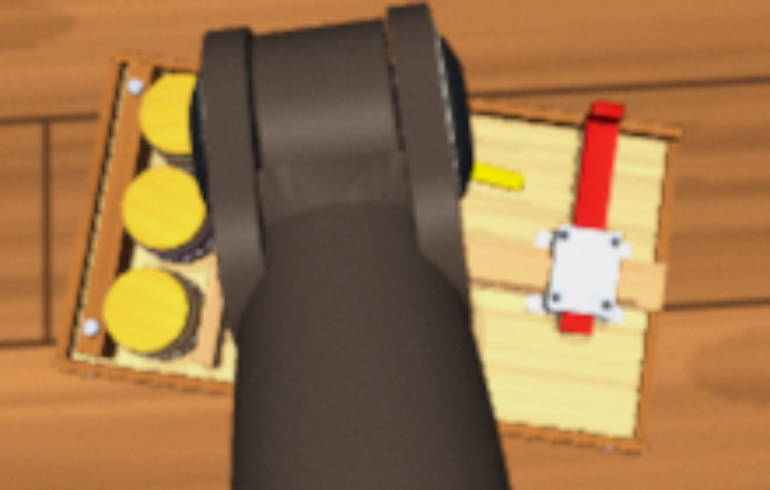

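The three jars (lids at (170,115), (163,208), (150,310) in the crop) are almost on the stop and the force has begun to rise. I'll go in fine steps to about 15 N.

>>> send_rows --plan '[{"x": 0.005, "y": 0, "z": 0, "twist": 0, "grip": 0}, {"x": 0, "y": 0, "z": 0, "twist": 0, "grip": 0}]'

```text
time: 11.6
tcp_pos: [485.9, 53.1, 59.3]
ee_rot: [-2.399, -1.981, -0.052]
force: [-1.5, -9.5, 5.0]
width: 0.002
gripper_force: 4.6
```

```bash
python3 s.py
```

```text
[[0.189, 0.982, 0.006], [0.981, -0.189, 0.045], [0.045, -0.002, -0.999]] [485.9  53.1  59.3] [ 0.08  0.11 -0.44  1.01  0.04  1.84] 11.6
yaw x 79.09650481799846 rel knob0 u,v 43.83781895770424 0.4490753459835533 force u,v -9.580201177933963 -0.36055087994045576 4.967693537997119
```

>>> send_rows --plan '[{"x": 0.01, "y": 0, "z": 0, "twist": 0, "grip": 0}, {"x": 0, "y": 0, "z": 0, "twist": 0, "grip": 0}]'

```text
time: 11.8
tcp_pos: [486.0, 53.2, 59.4]
ee_rot: [-2.399, -1.981, -0.05]
force: [-0.9, -10.3, 6.3]
width: 0.003
gripper_force: 5.5
```

```bash
python3 s.py
```

```text
[[0.189, 0.982, 0.006], [0.981, -0.189, 0.044], [0.044, -0.002, -0.999]] [486.   53.2  59.4] [ 0.08  0.11 -0.44  1.01  0.04  1.84] 11.8
yaw x 79.08430004889173 rel knob0 u,v 43.89904953490266 0.43317567510402005 force u,v -10.300574689504646 -1.1279292168439723 6.330210318912121
```

>>> send_rows --plan '[{"x": 0.01, "y": 0, "z": 0, "twist": 0, "grip": 0}, {"x": 0.01, "y": 0, "z": 0, "twist": 0, "grip": 0}]'

```text
time: 12.0
tcp_pos: [485.9, 53.3, 59.3]
ee_rot: [-2.401, -1.981, -0.048]
force: [-1.9, -16.2, 7.4]
width: 0.001
gripper_force: 7.9
```

Packed at about 16 N. I'll back off, then move over to the wedge tab.

>>> send_rows --plan '[{"x": -0.05, "y": 0, "z": 0, "twist": 0, "grip": 0}, {"x": -0.2, "y": 0, "z": 0, "twist": 0, "grip": 0}, {"x": -0.3, "y": 0, "z": 0, "twist": 0, "grip": 0}, {"x": 0, "y": 0, "z": -0.7, "twist": 0, "grip": 0}, {"x": 0, "y": 0, "z": -0.7, "twist": 0, "grip": 0}]'

```text
time: 12.5
tcp_pos: [478.8, 25.5, 127.0]
ee_rot: [-2.393, -1.977, -0.051]
force: [0.7, 0.9, 0.1]
width: 0.003
gripper_force: 0.0
```

>>> send_rows --plan '[{"x": 0, "y": 0, "z": -0.6, "twist": 0, "grip": 0}, {"x": -0.5, "y": 0.6, "z": 0, "twist": 0, "grip": 0}, {"x": -0.5, "y": 0.6, "z": 0, "twist": 0, "grip": 0}, {"x": -0.5, "y": 0.6, "z": 0, "twist": 0, "grip": 0}, {"x": -0.5, "y": 0.6, "z": 0, "twist": 0, "grip": 0}]'

```text
time: 13.0
tcp_pos: [579.9, -97.4, 152.1]
ee_rot: [-2.394, -1.98, -0.056]
force: [-0.2, 0.4, 1.7]
width: 0.001
gripper_force: 0.0
```

>>> send_rows --plan '[{"x": -0.5, "y": 0.4, "z": 0, "twist": 0, "grip": 0}, {"x": 0, "y": 0, "z": 0, "twist": 0, "grip": 0}]'

```text
time: 13.2
tcp_pos: [595.4, -127.5, 149.5]
ee_rot: [-2.397, -1.975, -0.054]
force: [-0.0, 0.2, -0.0]
width: 0.001
gripper_force: 0.0
```

```bash
python3 s.py;python3 - <<'E'
from h import *
o=arm.get_obs();e=np.array([595,-127.6])-o["tcp_pos"][:2];print("du",e@[.191,.982],"dtooly",e@[.982,-.191])
p,d,K,T=cap("top");cv2.imwrite("pics/t3.png",cv2.resize(p[170:320,150:370],None,fx=3.5,fy=3.5))
P=pts(d,K,T);Z=P[...,2];U=(P[...,:2]-[478,10])@[.191,.982]
hsv=cv2.cvtColor(p,cv2.COLOR_BGR2HSV)
k=(Z>80)&(Z<88)&(U>40)&(U<90)&(abs((P[...,:2]-[478,10])@[.982,-.191])<15)
if k.any():print("knob U",k.sum(),U[k].mean())
m=((Z>90)&(Z<98)&(U>140)&(U<215)&(hsv[...,0]>18)&(hsv[...,0]<32)&(hsv[...,1]>120)).astype(np.uint8)
c,l,s,_=cv2.connectedComponentsWithStats(m)
for i in range(1,c):
    if s[i,4]>80:print("jar",s[i,4],P[l==i].mean(0).round(1),np.percentile(U[l==i],[1,50,99]).round(1))
E
```

```text
[[0.191, 0.982, 0.005], [0.98, -0.191, 0.049], [0.049, -0.005, -0.999]] [ 595.4 -127.5  149.5] [-0.23  0.3  -0.    1.28  0.05  1.53] 13.2
yaw x 78.96839007104742 rel knob0 u,v -112.64661839602108 -141.57576799050676 force u,v 0.17743031196406212 0.060518244422496176 -0.04570104562136529
du -0.12958160397891413 dtooly -0.4001679905067734
knob U 59 65.84298117716698
jar 416 [576.8 170.1  94. ] [149.5 175.9 202. ]
jar 416 [512.9 182.8  94. ] [150.2 176.4 202.9]
jar 441 [444.7 196.   94. ] [150.4 176.1 203. ]
```

View pics/t3.png

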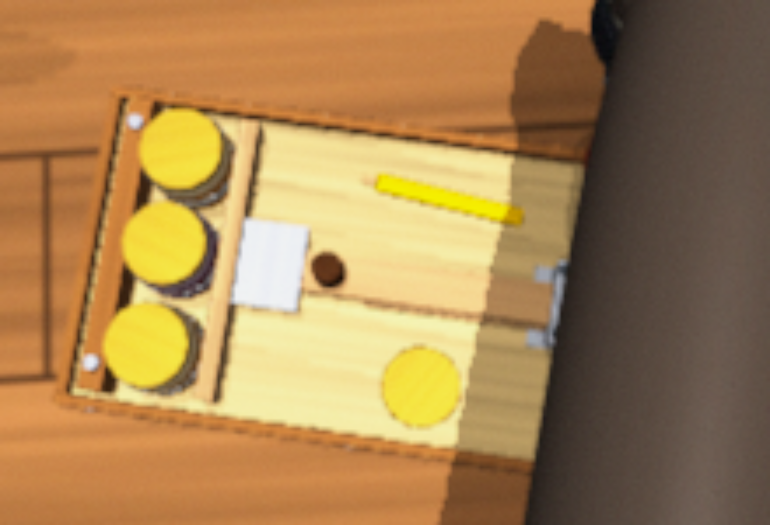

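The row is packed: all lids sit at the same depth against the stop and the bar has stayed at the jars. The tool stands just outside the tab, so I'll lower it.

>>> send_rows --plan '[{"x": -0.04, "y": 0, "z": 0.8, "twist": 0, "grip": 0}, {"x": -0.04, "y": 0, "z": 0.8, "twist": 0, "grip": 0}, {"x": 0, "y": 0, "z": 0, "twist": 0, "grip": 0}, {"x": 0, "y": -0.1, "z": 0, "twist": 0, "grip": 0}, {"x": 0, "y": -0.1, "z": 0, "twist": 0, "grip": 0}]'

```text
time: 13.75
tcp_pos: [585.0, -122.8, 73.6]
ee_rot: [-2.397, -1.982, -0.057]
force: [-0.6, 0.7, 0.5]
width: 0.004
gripper_force: 0.0
```

```bash
python3 s.py
```

```text
[[0.187, 0.982, 0.009], [0.981, -0.188, 0.047], [0.048, -0.0, -0.999]] [ 585.  -122.8   73.6] [-0.23  0.31 -0.16  1.1   0.05  1.53] 13.75
yaw x 79.18723655280914 rel knob0 u,v -109.97528494149839 -130.42384720485884 force u,v 0.5376329733313684 0.7120469105631378 0.45521421095744397
```

>>> send_rows --plan '[{"x": -0.05, "y": 0, "z": 0.05, "twist": 0, "grip": 0}, {"x": 0, "y": -0.04, "z": 0, "twist": 0, "grip": 0}, {"x": 0, "y": -0.04, "z": 0, "twist": 0, "grip": 0}, {"x": 0, "y": -0.04, "z": 0, "twist": 0, "grip": 0}]'

```text
time: 14.15
tcp_pos: [578.7, -124.6, 69.5]
ee_rot: [-2.397, -1.981, -0.056]
force: [2.3, -0.7, 0.6]
width: 0.001
gripper_force: 1.0
```

```bash
python3 s.py
```

```text
[[0.188, 0.982, 0.008], [0.981, -0.188, 0.047], [0.048, -0.001, -0.999]] [ 578.7 -124.6   69.5] [-0.24  0.3  -0.18  1.09  0.05  1.52] 14.15
yaw x 79.14232459195993 rel knob0 u,v -112.92501486284476 -124.59692714896873 force u,v -0.29990817541311915 -2.3851721059455753 0.5670920317886059
```

>>> send_rows --plan '[{"x": 0, "y": -0.02, "z": 0, "twist": 0, "grip": 0}, {"x": 0, "y": -0.02, "z": 0, "twist": 0, "grip": 0}, {"x": 0, "y": -0.02, "z": 0, "twist": 0, "grip": 0}, {"x": 0, "y": -0.02, "z": 0, "twist": 0, "grip": 0}]'

```text
time: 14.55
tcp_pos: [574.2, -123.7, 68.8]
ee_rot: [-2.396, -1.98, -0.054]
force: [1.7, -0.9, 1.5]
width: -0.001
gripper_force: 0.9
```

>>> send_rows --plan '[{"x": 0, "y": -0.02, "z": 0, "twist": 0, "grip": 0}, {"x": 0, "y": -0.02, "z": 0, "twist": 0, "grip": 0}, {"x": 0, "y": -0.02, "z": 0, "twist": 0, "grip": 0}]'

```text
time: 14.85
tcp_pos: [570.9, -123.1, 68.4]
ee_rot: [-2.396, -1.98, -0.054]
force: [2.4, -1.7, -2.2]
width: 0.001
gripper_force: 1.1
```

>>> send_rows --plan '[{"x": 0, "y": -0.02, "z": 0, "twist": 0, "grip": 0}, {"x": 0, "y": -0.02, "z": 0, "twist": 0, "grip": 0}, {"x": 0, "y": -0.02, "z": 0, "twist": 0, "grip": 0}]'

```text
time: 15.15
tcp_pos: [568.0, -122.4, 68.5]
ee_rot: [-2.396, -1.98, -0.054]
force: [2.3, 0.2, -1.9]
width: 0.0
gripper_force: 1.1
```

>>> send_rows --plan '[{"x": 0, "y": -0.02, "z": 0, "twist": 0, "grip": 0}, {"x": 0, "y": -0.02, "z": 0, "twist": 0, "grip": 0}, {"x": 0, "y": -0.02, "z": 0, "twist": 0, "grip": 0}]'

```text
time: 15.45
tcp_pos: [565.1, -121.9, 68.7]
ee_rot: [-2.396, -1.98, -0.054]
force: [2.2, -0.3, -2.0]
width: -0.003
gripper_force: 1.1
```

>>> send_rows --plan '[{"x": 0, "y": -0.02, "z": 0, "twist": 0, "grip": 0}, {"x": 0, "y": -0.02, "z": 0, "twist": 0, "grip": 0}, {"x": 0, "y": -0.02, "z": 0, "twist": 0, "grip": 0}]'

```text
time: 15.75
tcp_pos: [562.2, -121.4, 68.8]
ee_rot: [-2.396, -1.98, -0.054]
force: [2.1, 0.2, -1.1]
width: -0.002
gripper_force: 1.1
```

>>> send_rows --plan '[{"x": 0, "y": -0.02, "z": 0, "twist": 0, "grip": 0}, {"x": 0, "y": -0.02, "z": 0, "twist": 0, "grip": 0}, {"x": 0, "y": -0.02, "z": 0, "twist": 0, "grip": 0}]'

```text
time: 16.05
tcp_pos: [559.3, -120.8, 68.7]
ee_rot: [-2.396, -1.98, -0.054]
force: [2.6, -1.1, -2.2]
width: 0.003
gripper_force: 1.1
```

>>> send_rows --plan '[{"x": 0, "y": -0.02, "z": 0, "twist": 0, "grip": 0}, {"x": 0, "y": -0.02, "z": 0, "twist": 0, "grip": 0}, {"x": 0, "y": -0.02, "z": 0, "twist": 0, "grip": 0}]'

```text
time: 16.35
tcp_pos: [556.3, -120.2, 68.7]
ee_rot: [-2.396, -1.98, -0.054]
force: [1.6, 0.4, -1.4]
width: 0.001
gripper_force: 1.1
```

>>> send_rows --plan '[{"x": 0, "y": -0.02, "z": 0, "twist": 0, "grip": 0}, {"x": 0, "y": -0.02, "z": 0, "twist": 0, "grip": 0}, {"x": 0, "y": -0.02, "z": 0, "twist": 0, "grip": 0}]'

```text
time: 16.65
tcp_pos: [553.4, -119.7, 68.8]
ee_rot: [-2.396, -1.98, -0.054]
force: [2.2, -0.5, -2.1]
width: 0.003
gripper_force: 1.1
```

>>> send_rows --plan '[{"x": 0, "y": -0.02, "z": 0, "twist": 0, "grip": 0}, {"x": 0, "y": -0.02, "z": 0, "twist": 0, "grip": 0}, {"x": 0, "y": -0.02, "z": 0, "twist": 0, "grip": 0}]'

```text
time: 16.95
tcp_pos: [550.4, -119.1, 68.7]
ee_rot: [-2.396, -1.98, -0.054]
force: [2.4, 0.4, -2.5]
width: 0.001
gripper_force: 1.1
```

>>> send_rows --plan '[{"x": 0, "y": -0.02, "z": 0, "twist": 0, "grip": 0}, {"x": 0, "y": -0.02, "z": 0, "twist": 0, "grip": 0}, {"x": 0, "y": -0.02, "z": 0, "twist": 0, "grip": 0}]'

```text
time: 17.25
tcp_pos: [548.1, -118.6, 68.7]
ee_rot: [-2.396, -1.981, -0.055]
force: [6.6, -0.3, -4.4]
width: -0.0
gripper_force: 2.9
```

>>> send_rows --plan '[{"x": 0, "y": -0.02, "z": 0, "twist": 0, "grip": 0}]'

```text
time: 17.35
tcp_pos: [547.5, -118.6, 68.8]
ee_rot: [-2.397, -1.981, -0.056]
force: [8.1, -1.3, -6.6]
width: 0.003
gripper_force: 3.8
```

>>> send_rows --plan '[{"x": 0, "y": -0.02, "z": 0, "twist": 0, "grip": 0}, {"x": 0, "y": -0.01, "z": 0, "twist": 0, "grip": 0}]'

```text
time: 17.55
tcp_pos: [546.9, -118.4, 68.7]
ee_rot: [-2.398, -1.982, -0.058]
force: [9.3, -1.5, -7.8]
width: -0.004
gripper_force: 5.0
```

>>> send_rows --plan '[{"x": 0, "y": -0.02, "z": 0, "twist": 0, "grip": 0}, {"x": 0, "y": -0.02, "z": 0, "twist": 0, "grip": 0}]'

```text
time: 17.75
tcp_pos: [545.8, -118.2, 68.7]
ee_rot: [-2.398, -1.983, -0.059]
force: [14.4, -1.7, -11.8]
width: 0.002
gripper_force: 6.8
```

>>> send_rows --plan '[{"x": 0, "y": -0.02, "z": 0, "twist": 0, "grip": 0}]'

```text
time: 17.85
tcp_pos: [545.2, -118.1, 68.7]
ee_rot: [-2.399, -1.983, -0.06]
force: [14.9, -2.3, -13.2]
width: 0.002
gripper_force: 7.7
```

```bash
python3 s.py
```

```text
[[0.188, 0.982, 0.012], [0.981, -0.188, 0.047], [0.048, 0.003, -0.999]] [ 545.2 -118.1   68.7] [-0.24  0.24 -0.27  1.07  0.05  1.52] 17.85
yaw x 79.1593574513304 rel knob0 u,v -112.99529487914778 -90.49592297567524 force u,v 0.6063759940348713 -15.106530517409869 -13.162097379349667
```

>>> send_rows --plan '[{"x": 0, "y": -0.02, "z": 0, "twist": 0, "grip": 0}, {"x": 0, "y": -0.01, "z": 0, "twist": 0, "grip": 0}]'

```text
time: 18.05
tcp_pos: [544.5, -118.0, 68.7]
ee_rot: [-2.4, -1.984, -0.061]
force: [18.1, -2.4, -14.8]
width: -0.001
gripper_force: 8.8
```

>>> send_rows --plan '[{"x": 0, "y": -0.015, "z": 0, "twist": 0, "grip": 0}]'

```text
time: 18.15
tcp_pos: [544.1, -117.9, 68.7]
ee_rot: [-2.4, -1.984, -0.062]
force: [19.4, -2.6, -16.5]
width: -0.0
gripper_force: 9.6
```

```bash
python3 s.py
```

```text
[[0.188, 0.982, 0.013], [0.981, -0.188, 0.046], [0.048, 0.004, -0.999]] [ 544.1 -117.9   68.7] [-0.24  0.23 -0.27  1.06  0.05  1.52] 18.15
yaw x 79.17038477750988 rel knob0 u,v -112.96519469439858 -89.34262116800753 force u,v 1.1641345042856586 -19.530701436875937 -16.548288359157883
```

19.5 N on the tab, so it is jammed. Letting go and withdrawing.

>>> send_rows --plan '[{"x": 0, "y": 0.1, "z": 0, "twist": 0, "grip": 0}, {"x": 0, "y": 0.4, "z": 0, "twist": 0, "grip": 0}, {"x": 0, "y": 0.5, "z": 0, "twist": 0, "grip": 0}, {"x": 0, "y": 0, "z": -0.8, "twist": 0, "grip": 0}, {"x": 0, "y": 0, "z": -0.8, "twist": 0, "grip": 0}]'

```text
time: 18.65
tcp_pos: [587.2, -130.0, 147.7]
ee_rot: [-2.393, -1.978, -0.049]
force: [0.9, 0.2, 1.7]
width: 0.0
gripper_force: 0.0
```

>>> send_rows --plan '[{"x": -0.8, "y": 0, "z": -0.6, "twist": 0, "grip": 0}, {"x": -0.8, "y": 0, "z": 0, "twist": 0, "grip": 0}, {"x": -0.8, "y": 0, "z": 0, "twist": 0, "grip": 0}, {"x": -0.8, "y": 0, "z": 0, "twist": 0, "grip": 0}, {"x": 0, "y": 0, "z": 0, "twist": 0, "grip": 0}]'

```text
time: 19.15
tcp_pos: [556.4, -292.5, 170.2]
ee_rot: [-2.4, -1.973, -0.052]
force: [0.8, -0.3, 0.2]
width: -0.002
gripper_force: 0.0
```

```bash
python3 s.py;python3 - <<'E'
from h import *
p,d,K,T=cap("top");cv2.imwrite("pics/t4.png",cv2.resize(p[170:320,150:370],None,fx=3.5,fy=3.5))
P=pts(d,K,T);Z=P[...,2];E=P[...,:2]-[478,10];U=E@[.191,.982];V=E@[-.982,.191]
hsv=cv2.cvtColor(p,cv2.COLOR_BGR2HSV)
k=(Z>80)&(Z<88)&(U>40)&(U<90)&(abs(V)<15)
if k.any():print("knob U",k.sum(),U[k].mean())
r=((hsv[...,0]<6)|(hsv[...,0]>174))&(hsv[...,1]>150)&(Z>88)&(Z<106)&(abs(U+113)<20)
if r.any():print("tab",P[r].mean(0),V[r].mean())
m=((Z>90)&(Z<98)&(U>140)&(U<215)&(hsv[...,0]>18)&(hsv[...,0]<32)&(hsv[...,1]>120)).astype(np.uint8)
c,l,s,_=cv2.connectedComponentsWithStats(m)
for i in range(1,c):
    if s[i,4]>80:print("jar",s[i,4],P[l==i].mean(0).round(1),np.percentile(U[l==i],[1,50,99]).round(1))
E
```

```text
[[0.193, 0.981, 0.004], [0.98, -0.193, 0.047], [0.047, -0.005, -0.999]] [ 556.4 -292.5  170.2] [-0.5   0.34  0.1   1.35  0.04  1.26] 19.15
yaw x 78.84798772708875 rel knob0 u,v -282.06907697263654 -134.7570341113851 force u,v -0.11833752246993745 -0.787895160736435 0.20259716612749418
knob U 60 65.51203933593352
tab [ 776.23428577 -162.20569477   96.73113125] -325.75735632521815
jar 409 [576.9 169.6  94.1] [149.3 175.7 202.6]
jar 417 [512.8 182.6  94.2] [150.  175.9 203.1]
jar 436 [444.7 196.1  94. ] [150.5 176.3 202.6]
```

View pics/t4.png

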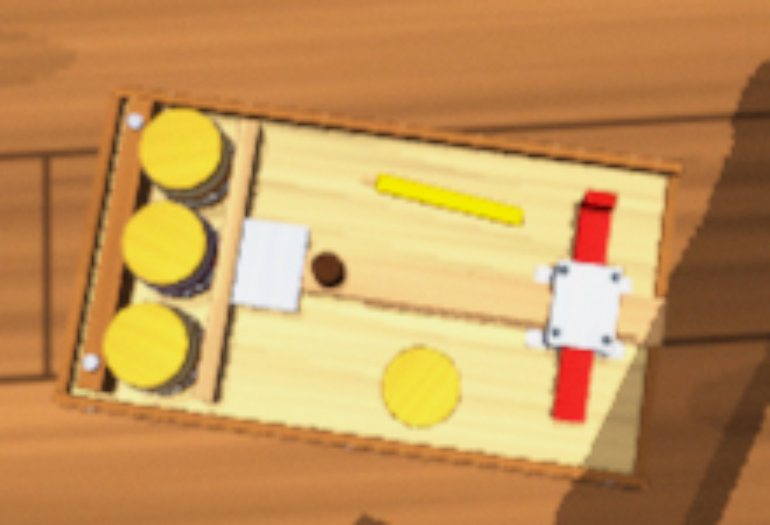

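The jars and bar are packed at the stop, the wedge is driven in (tab at (598,200)), and the pencil and lid look undisturbed.

```bash
python3 -c "
from bench import arm
print(arm.sign_off())"
```

```text
the job is handed in; nothing more can be done
None
```

The job is handed in: the three jars stand packed between bar and stop (about 16 N on the knob), and the red wedge was jammed with a push of about 19.5 N and let go; the verdict itself was not shown.

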